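# Coaster from the spring dispenser onto the coffee board

## Task

Take just the top coaster from the dispenser of round coasters (not the square ones), so that its spring lifts the next one into place, and lay it flat in the empty round recess of the wooden serving board. Lower it into the recess without dropping it, let go, and leave the cup on the board where it stands.

Things in the scene. Friction and masses are not known exactly. Their poses are not given: they have to be found in the camera images.
- round_top_mid (a point): Centre (half-way up) of the top coaster of the round stack: white ceramic with cork inlay, 60 mm across, 14 mm thick, 100 g, z up; grip across its diameter from above. Its top face is 91 mm above the counter. The wire ring round it (outer diameter 74) ends 11 mm below its top face; the next coaster begins 14 mm below it: keep fingertips at most 9 mm below the top face. A dispenser of square coasters stands beside it.
- round_holder_lift (a joint): Height of the round dispenser's sprung lift in m, which carries the stack: 0 with three coasters, growing upward; it rises 0.014 for each coaster taken, so the next one comes to the same height. The spring is soft (70 N/m: 0.5 N pushes the stack down 7 mm; its stop is 12 mm down).
- empty_place (a point): Centre of the floor of the empty round recess in the serving board: 86 mm across, 3 mm deep, its darker wood floor 7 mm above the counter. Board: light wood, 130 x 260 x 10 mm, no rim or handles, fixed. Axes: y along the board, away from its other recess (centre 130 mm off at -y), x across it, z up.
- cup_mid (a point): Centre (half-way up) of the white espresso cup that stands on a coaster of its own in the board's other recess: 62 mm across, 51 mm high, its rim 72 mm above the counter, its handle pointing away from the empty recess. To be left alone.
Not all that is in view belongs to the job. What is shaped like the part that bears round_top_mid but red is not meant. Leave any green look-alike of the part that bears round_holder_lift alone.

How it is judged:
At the end, for the whole second after the job is handed in: The formerly top round coaster lies still and flat on the recess floor (within 16 mm of its centre, 2 mm in height, tilt under 0.1 rad); the lift has risen one coaster (0.009 to 0.019 m), two coasters still on it; the cup stands upright within 20 mm of where it was (horizontal distance between round_top_mid and empty_place below 0.016 m and z of round_top_mid in the frame of empty_place between 0.004 and 0.009 m and angle between round_top_mid's own z axis and vertical below 0.1 rad and linear speed of round_top below 0.02 m/s and value of joint round_holder_lift between 0.009 and 0.019 m and distance of cup_mid from where it was at the start of the episode below 0.02 m and angle between cup_mid's own z axis and vertical below 0.15 rad); the robot touches nothing.
It fails at once if the coaster is dropped (falls freely faster than 0.6 m/s, about 18 mm) (linear speed of round_top above 0.6 m/s and contact force between round_top and the fingers below 0.05 N).
It fails at once if the cup is knocked over or moved by more than 40 mm (distance of cup_mid from where it was at the start of the episode above 0.04 m or angle between cup_mid's own z axis and vertical above 0.5 rad).
It also fails if it takes over 37 s, if anything falls off the work surface, if the arm or the gripper's body presses on something with over 40 N, if the wrist force passes 120 N, or if a joint passes its speed limit or range.

## Robot

A 6-joint arm with a two-finger parallel gripper is mounted at the origin on a cart in front of the work surface, level with it; the furniture and walls round the work are solid. World frame = base frame: x ahead of the robot, y to its left, z up, the work surface at z = 0. Lengths are in m, angles in rad, forces in N, time in s.
With the tool pointing down it reaches from about 0.3 to 0.75 m from the base axis. Payload 8.5 kg.
Tool frame: the origin (TCP) lies at the very end of the fingers, on their centre line; the grasp point (between the pads) lies behind it (manip.grip_depth is the z of the grasp point in the tool frame, in m); z points along the fingers, y is the line along which they close (so a half turn about z gives the same grasp; the last joint's range is limited). The gripper opens to 88 mm and grips with 3 to 60 N. Pads are 18 mm wide; open, the fingers measure 123 mm over their backs; the gripper's body (75 mm by 187 mm) begins 45 mm behind the grasp point.
Start: joints at [-1.418, 0.381, 1.297, -0, 1.464, -0.215], TCP at [0.198, -0.513, 0.239] pointing down, gripper open.
Joint ranges: [-3.11, 3.11], [-0.89, 2.33], [0.22, 2.48], [-1.42, 4.56], [0.17, 2.85], [-2.88, 2.88]. Speed limits (rad/s): [2.39, 2.39, 3.14, 3.14, 3.14, 3.14].

## Interface

Orientations are given as a 3x3 rotation matrix whose columns are the frame's x, y, z axes.
In Python, from rig import manip, get_image, job_done gives the robot as it stands.
- The arm moves only by the tool play_rows, never from a script. Its argument "targets" is a list that holds one entry, the list of rows, each a list of 7 numbers: the turn, a rotation vector about the tool's x, y, z in degrees, then the shift along the tool's x, y, z in m, then the closure, from -1 (fully open) to 1 (shut). In form: [[[ax, ay, az, tx, ty, tz, claw], ...]]. A call has exactly 10 rows; each row is the pose to reach, as a shift and turn from the pose commanded when the call began, along the tool's axes at that moment; what a row does not reach only later rows make up. A row lasts 1/8 s, in which the tool goes at most 62.5 mm and 10.7 degrees, less where a joint would pass 70% of its speed; a pose out of reach is approached as far as the arm can. A call with a gripper value outside its range is refused whole. The fingers move at their own pace and stop on an object; "force" is the grip in N (left out, the last holds). Time passes only in rows, so rows that repeat a pose let the fingers close, or fill a call up. It gives the time, the measured TCP pose, the force, the opening and the grip force at its end, in the units of the state.
- manip.get_obs(): the state, without advancing time (a new reading comes with each control period).
- get_image(name): name is "side" or "top"; returns a dict with "image" (400x640x3 uint8, red, green, blue), "z_map" (400x640 float32, m along the optical axis (not along the pixel's ray), 0 where there is no reading), "fx", "fy", "cx", "cy" (pixels), "k1" (the pictures are not rectified: a ray, as slopes to the right and down, at radius r is drawn at 1 + k1 r^2 times it, then the intrinsics apply), "world_from_camera" (4x4, takes a point from camera to world coordinates). Camera axes: x right, y up, looking along -z (the intrinsics and any distortion apply to the point x, -y, -z); pixel columns grow to the right and rows downward; lengths in m; the calibration is good to about 2 mm. A picture is of the moment at which its call begins.
- job_done(): hands the job in; it is judged then, once.
The state is a dict: "time_s": time; "joint_positions": joint angles; "qvel": joint speeds; "joint_torque": joint torques, N m; "position": TCP position; "tcp_rot": TCP orientation; "wrist_force": force on the tool from outside, world axes, zero at the start; "torque": the same for the moment, N m; "gripper_width": opening from 0.0 (shut) to 1.0 (fully open); "finger_force": force on a finger pad.
Only numpy, scipy, OpenCV 4.12 (cv2) and the standard library are available. Lean on these libraries where they do the work, as an engineer would, in place of code of your own. Each camera call takes 0.05 s, during which the arm holds its last target. There are 200 camera calls.

## Working session

There is one attempt and no reset: what is moved stays moved. The work goes in short steps, Python scripts to look and compute and a tool call to move; the robot and the scene stay as the last step left them, time stands still between calls to the robot, and variables do not carry over. Pictures are saved under pics/ and viewed, at most 10 in all, crops included, and the job is handed in when it is done.

Besides the shell and the picture viewer there is one more tool, called after ">>>" as a command line: name --argument value ..., lists and objects as JSON in quotes. play_rows: Moves the arm, as the interface text tells. Its arguments: {"type":"object","properties":{"targets":{"type":"array","items":{"type":"array","items":{"type":"array","items":{"type":"number"}}}},"force":{"type":"number"}},"required":["targets"]}

```bash
mkdir -p pics
cat > h.py <<'E'
import numpy as np, cv2
from rig import manip, get_image, job_done
def ray(c,u,v):
    xd,yd=(u-c['cx'])/c['fx'],(v-c['cy'])/c['fy']
    rd=np.hypot(xd,yd); r=rd
    for _ in range(20): r=rd/(1+c['k1']*r*r)
    s=r/rd if rd>0 else 1
    T=np.array(c['world_from_camera'])
    return T[:3,3], T[:3,:3]@np.array([xd*s,-yd*s,-1])
def onz(c,u,v,z):
    o,d=ray(c,u,v); return o+d*(z-o[2])/d[2]
def dep(c,u,v):
    o,d=ray(c,u,v); return o+d*c['z_map'][int(v),int(u)]
def save(c,n): cv2.imwrite('pics/'+n+'.png',c['image'][:,:,::-1])
E
python3 - <<'E'
from h import *
for n in('top','side'):
    c=get_image(n); save(c,n+'0'); print({k:c[k] for k in('fx','fy','cx','cy','k1')},np.round(c['world_from_camera'],3).tolist())
o=manip.get_obs(); print(o['time_s'],o['position'],o['tcp_rot'],manip.grip_depth)
E
```

```text
{'fx': 404.2827450952972, 'fy': 404.2827450952972, 'cx': 321.3605918243774, 'cy': 195.0041972322978, 'k1': -0.0306159368509875} [[0.028, 0.996, -0.081, 0.337], [-1.0, 0.028, 0.003, 0.085], [0.005, 0.081, 0.997, 0.947], [0.0, 0.0, 0.0, 1.0]]
{'fx': 396.4329046153063, 'fy': 396.4329046153063, 'cx': 316.72182271150376, 'cy': 200.0668599397776, 'k1': 0.020728604282724737} [[-0.959, 0.124, -0.254, 0.19], [-0.281, -0.337, 0.899, 0.817], [0.026, 0.934, 0.358, 0.4], [0.0, 0.0, 0.0, 1.0]]
0.1 [ 0.19771371 -0.51296973  0.23822055] [[ 9.33111738e-01  3.59586485e-01 -2.09725635e-04]
 [ 3.59586457e-01 -9.33110937e-01  1.24872066e-03]
 [ 2.53325789e-04 -1.24061040e-03 -9.99999198e-01]] -0.0187
```

View pics/top0.png

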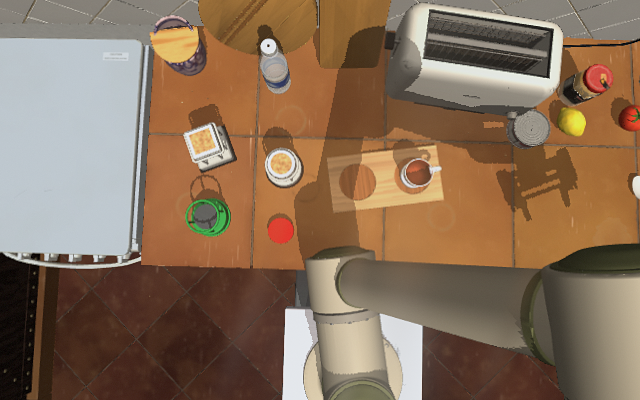

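View pics/side0.png

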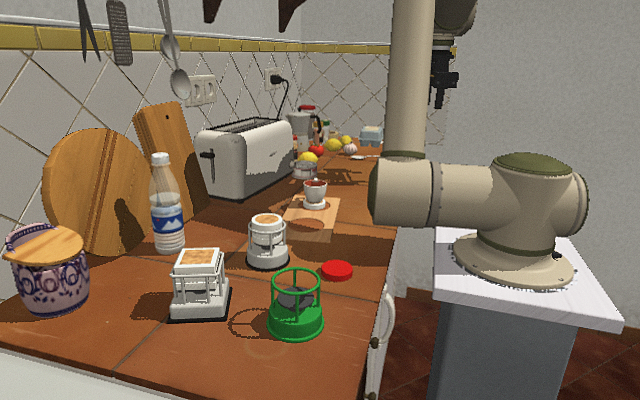

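Candidates in the top view: white round dispenser (283,165), square dispenser (207,147), green empty look-alike (208,215), red disc (281,230). The white round one with the cork-inlaid round coaster fits the description. The recess is the dark disc at (357,182), the cup is at (416,172). I'll confirm this in a crop and measure.

Run:
```python
from h import *
c=get_image('top'); im=c['image']
cv2.imwrite('pics/crop0.png',cv2.resize(im[120:230,250:450,::-1],None,fx=4,fy=4,interpolation=cv2.INTER_CUBIC))
for n,(u0,u1,v0,v1) in dict(top=(255,310,135,195)).items():
    P=np.array([dep(c,u,v) for v in range(v0,v1) for u in range(u0,u1)]); 
    m=(abs(P[:,2]-.091)<.006); Q=P[m]; print('coaster depth',m.sum(),np.median(Q[:,2]),Q.mean(0),cv2.minEnclosingCircle(Q[:,:2].astype(np.float32)))
s=get_image('side')
P=np.array([dep(s,u,v) for v in range(200,275) for u in range(235,300)]); m=abs(P[:,2]-.091)<.004;Q=P[m];print('side',m.sum(),cv2.minEnclosingCircle(Q[:,:2].astype(np.float32)))
hsv=cv2.cvtColor(im,cv2.COLOR_RGB2HSV)
# coaster cork + white by colour
w=((hsv[...,1]<70)&(hsv[...,2]>150)).astype(np.uint8)*255
k=np.zeros_like(w);k[135:195,255:310]=255
cs,_=cv2.findContours(w&k,cv2.RETR_EXTERNAL,cv2.CHAIN_APPROX_NONE);print('white',[ (cv2.contourArea(x),cv2.fitEllipse(x)) for x in cs if len(x)>20])
for u in range(326,392,3): print(u,im[183,u].tolist(),end=' ')
print()
for v in range(155,212,3): print(v,im[v,358].tolist(),end=' ')
```

```text
coaster depth 605 0.09162886231423528 [0.47114756 0.17057814 0.0916416 ] ((0.4716261625289917, 0.1706501841545105), 0.030144352465867996)
side 331 ((0.4705101251602173, 0.17154984176158905), 0.0302374716848135)
white [(979.5, ((282.6564636230469, 166.8721923828125), (34.337337493896484, 36.609073638916016), 143.8787841796875))]
326 [132, 91, 52] 329 [127, 90, 55] 332 [168, 126, 85] 335 [168, 126, 85] 338 [168, 125, 85] 341 [136, 87, 52] 344 [131, 84, 50] 347 [138, 89, 54] 350 [124, 81, 50] 353 [135, 89, 54] 356 [203, 130, 77] 359 [186, 121, 73] 362 [186, 120, 71] 365 [197, 126, 75] 368 [179, 115, 69] 371 [191, 122, 72] 374 [175, 112, 66] 377 [227, 185, 125] 380 [226, 180, 121] 383 [225, 185, 125] 386 [225, 189, 126] 389 [225, 192, 129] 
155 [166, 124, 84] 158 [157, 117, 78] 161 [161, 120, 80] 164 [120, 82, 51] 167 [143, 93, 57] 170 [142, 93, 56] 173 [193, 124, 75] 176 [188, 122, 73] 179 [187, 121, 72] 182 [184, 119, 71] 185 [184, 118, 72] 188 [185, 118, 71] 191 [188, 121, 72] 194 [193, 125, 74] 197 [196, 127, 75] 200 [198, 150, 97] 203 [221, 179, 120] 206 [220, 182, 122] 209 [213, 160, 105]
```

View pics/crop0.png

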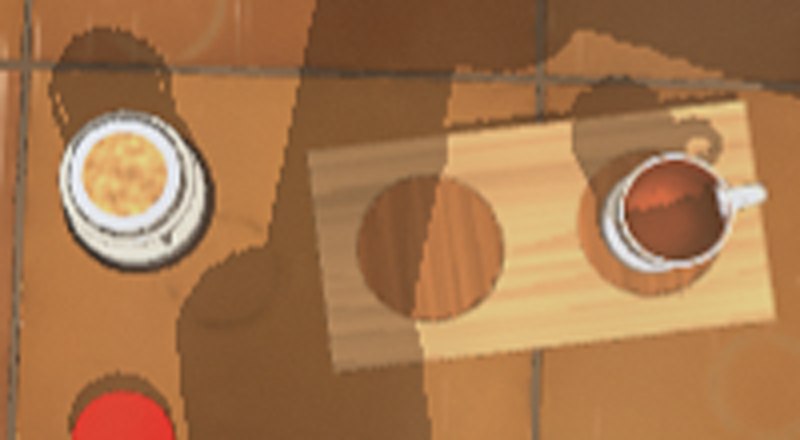

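The crop shows the white round dispenser with its cork coaster at about (281,164) in the full image and the recess at about (357,182), half in shadow. The cup is at about (419,172) and the red disc is the decoy. Next I'll locate the recess by its red/green ratio, which doesn't change with the shadow, and work out the moves.

Run:
```python
from h import *
c=get_image('top'); im=c['image'].astype(float)
m=((cv2.GaussianBlur(im,(3,3),0)[...,1]/im[...,0])<0.695).astype(np.uint8)*255
k=np.zeros_like(m);k[158:206,333:384]=255
m=cv2.morphologyEx(m&k,cv2.MORPH_OPEN,np.ones((3,3)))
cs,_=cv2.findContours(m,cv2.RETR_EXTERNAL,cv2.CHAIN_APPROX_NONE);x=max(cs,key=cv2.contourArea)
h=cv2.convexHull(x); e=cv2.fitEllipse(h);print(cv2.contourArea(x),cv2.contourArea(h),e)
W=np.array([onz(c,p[0][0],p[0][1],.010)[:2] for p in x]).astype(np.float32);print('circ',cv2.minEnclosingCircle(W),cv2.fitEllipse(W))
R=onz(c,*e[0],.010);print('recess',R)
# board corners
for p in [(309,150),(745,101),(776,318),(336,372)]: print(onz(c,250+p[0]/4-.4,120+p[1]/4-.4,.01).round(4))
P=np.array([dep(c,u,v) for v in range(150,200) for u in range(395,450)]);q=P[(abs(P[:,2]-.07)<.008)];print('cup',cv2.minEnclosingCircle(q[:,:2].astype(np.float32)),dep(c,357,182),dep(c,383,185))
P=np.array([dep(c,u,v) for v in range(115,180) for u in range(180,240)]);q=P[(P[:,2]>.05)&(P[:,2]<.15)];print('square',cv2.minAreaRect(q[:,:2].astype(np.float32)),q[:,2].max())
o=manip.get_obs();Rm=o['tcp_rot'];p=o['position'];C=np.array([.4712,.1708,0])
print('t',o['time_s'],'shift tool frame above coaster z=.16',Rm.T@(C+[0,0,.16]-p))
```

```text
897.5 921.5 ((356.9317626953125, 181.5472869873047), (34.17360305786133, 35.30183029174805), 100.70111083984375)
circ ((0.4472278952598572, -0.0004928794805891812), 0.04140650853514671) ((0.447866290807724, -0.00019031018018722534), (0.07784497737884521, 0.08060869574546814), 170.39068603515625)
recess [ 4.47475476e-01 -1.17543357e-04  1.00000000e-02]
[0.5031 0.0716 0.01  ]
[ 0.5399 -0.1847  0.01  ]
[ 0.4121 -0.2034  0.01  ]
[0.3736 0.0525 0.01  ]
cup ((0.46706509590148926, -0.14001791179180145), 0.04242595285177231) [ 0.44705171 -0.00079228  0.00455927] [ 0.44102887 -0.06103511  0.01067342]
square ((0.5155593752861023, 0.3423835337162018), (0.07442156970500946, 0.07445479929447174), 22.608707427978516) 0.09691377578627691
t 0.25 shift tool frame above coaster z=.16 [ 0.50107185 -0.53977504  0.07886606]<stdin>:3: RuntimeWarning: divide by zero encountered in divide
```

>>> play_rows --targets '[[[0,0,-7.7,0.03,-0.032,0.003,-1],[0,0,-15.4,0.065,-0.07,0.006,-1],[0,0,-23.1,0.105,-0.11,0.009,-1],[0,0,-30.8,0.145,-0.155,0.012,-1],[0,0,-38.5,0.185,-0.2,0.015,-1],[0,0,-46.2,0.225,-0.24,0.018,-1],[0,0,-53.9,0.265,-0.285,0.021,-1],[0,0,-61.6,0.305,-0.33,0.024,-1],[0,0,-69.3,0.34,-0.365,0.027,-1],[0,0,-77.3,0.36,-0.385,0.03,-1]]]' --force 12

```text
time_s: 1.5
position: [0.3956, -0.0224, 0.2088]
tcp_rot: [[-0.152, 0.988, 0.0], [0.988, 0.152, 0.0], [-0.0, 0.0, -1.0]]
wrist_force: [0.7, -0.6, 0.1]
gripper_width: 1.0
finger_force: 0.0
```

```bash
cat >> h.py <<'E'
def go(x,y,z,yaw=8.4):
    o=manip.get_obs();R=np.array(o['tcp_rot']);a=np.degrees(np.arctan2(R[1,1],R[0,1]))
    print('t',o['time_s'],o['position'].round(4),'zdir',R[:,2].round(4),'yaw y',a.round(2),'turn z',-(yaw-a),'shift',(R.T@(np.array([x,y,z])-o['position'])).round(4),o['gripper_width'],o['finger_force'],o['wrist_force'])
E
python3 -c "
from h import *
go(.471,.171,.15)"
```

```text
t 1.5 [ 0.3956 -0.0224  0.2088] zdir [ 3.e-04  0.e+00 -1.e+00] yaw y 8.76 turn z 0.3619032844595509 shift [0.1797 0.104  0.0588] 1.0004671401935399 0.0 [ 0.74757252 -0.64267356  0.09512574]
```

>>> play_rows --targets '[[[0,0,0,0.03,0.017,0.005,-1],[0,0,0,0.065,0.037,0.01,-1],[0,0,0,0.1,0.058,0.02,-1],[0,0,0,0.135,0.078,0.03,-1],[0,0,0,0.16,0.093,0.04,-1],[0,0,0,0.175,0.101,0.05,-1],[0,0,0,0.18,0.104,0.059,-1],[0,0,0,0.18,0.104,0.059,-1],[0,0,0,0.18,0.104,0.059,-1],[0,0,0,0.18,0.104,0.059,-1]]]'

```text
time_s: 2.75
position: [0.472, 0.1682, 0.1502]
tcp_rot: [[-0.145, 0.989, 0.001], [0.989, 0.145, 0.0], [-0.0, 0.001, -1.0]]
wrist_force: [-0.3, 0.1, 1.1]
gripper_width: 0.998
finger_force: 0.0
```

```bash
python3 -c "
from h import *
go(.471,.171,.083)
c=get_image('side');cv2.imwrite('pics/s1.png',cv2.resize(c['image'][150:300,180:380,::-1],None,fx=4,fy=4,interpolation=cv2.INTER_CUBIC))"
```

```text
t 2.75 [0.472  0.1682 0.1502] zdir [ 8.e-04  0.e+00 -1.e+00] yaw y 8.32 turn z -0.07636935810025491 shift [ 0.0029 -0.0007  0.0672] 0.9977385007324125 0.0 [-0.25692113  0.10829535  1.0645872 ]
```

View pics/s1.png

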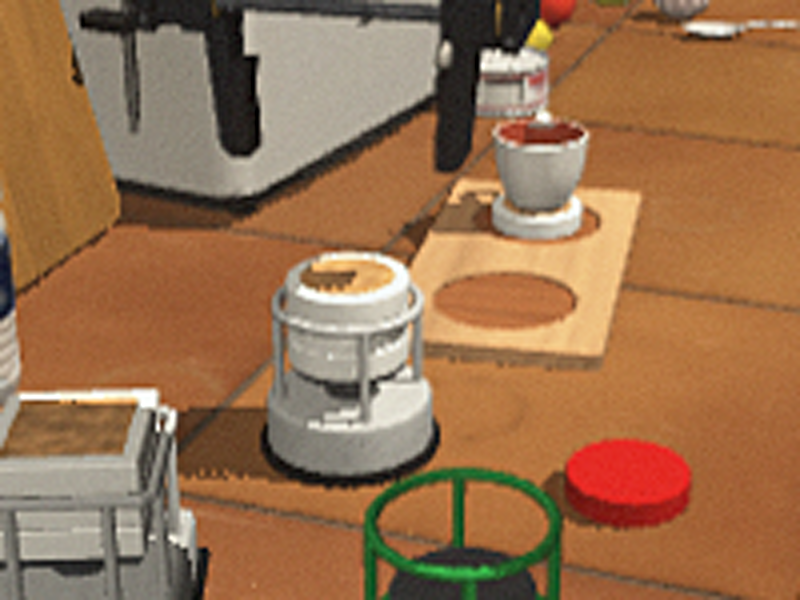

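The fingers hang centred over the round stack (crop 345,275), with the recess free at crop (505,299). Next I descend, with the tips stopping 8 mm below the coaster's top face.

>>> play_rows --targets '[[[0,0,0,0.002,0,0.015,-1],[0,0,0,0.003,0,0.03,-1],[0,0,0,0.003,-0.001,0.042,-1],[0,0,0,0.003,-0.001,0.052,-1],[0,0,0,0.003,-0.001,0.06,-1],[0,0,0,0.003,-0.001,0.065,-1],[0,0,0,0.003,-0.001,0.067,-1],[0,0,0,0.003,-0.001,0.067,-1],[0,0,0,0.003,-0.001,0.067,-1],[0,0,0,0.003,-0.001,0.067,-1]]]'

```text
time_s: 4.05
position: [0.4706, 0.1716, 0.083]
tcp_rot: [[-0.146, 0.989, 0.0], [0.989, 0.146, 0.0], [-0.0, 0.0, -1.0]]
wrist_force: [-1.2, -0.4, -1.0]
gripper_width: 0.996
finger_force: 0.0
```

```bash
python3 -c "
from h import *
go(.471,.171,.083)
c=get_image('side');im=cv2.GaussianBlur(c['image'],(3,3),0).astype(float);print('recess side guess',onz(c,305.9,224.3,.0085))
cv2.imwrite('pics/s2.png',cv2.resize(c['image'][190:280,215:335,::-1],None,fx=6,fy=6,interpolation=cv2.INTER_CUBIC))"
```

```text
t 4.05 [0.4706 0.1716 0.083 ] zdir [ 5.e-04  1.e-04 -1.e+00] yaw y 8.37 turn z -0.02554308531931504 shift [-0.0006  0.0003 -0.    ] 0.9962031359421126 0.0 [-1.2468463  -0.42924058 -1.0444835 ]
recess side guess [ 0.4457977  -0.00275719  0.0085    ]
```

View pics/s2.png

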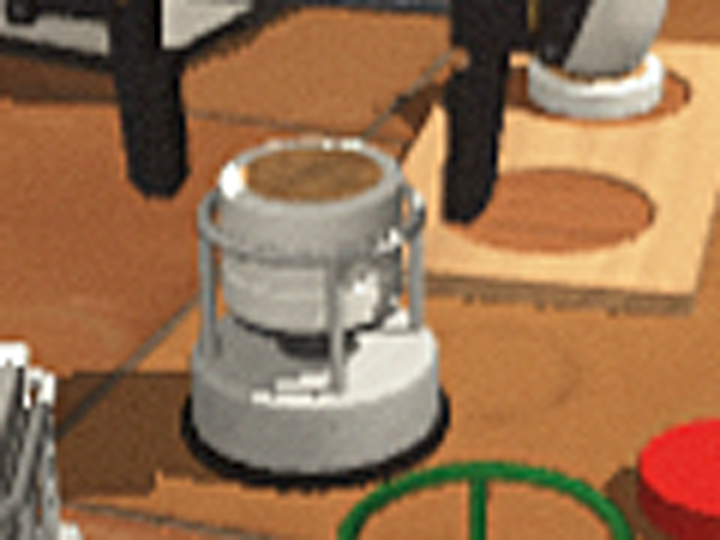

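The fingers straddle the coaster with tips just above ring level (crop 155,190 and 470,215). Now I close.

>>> play_rows --targets '[[[0,0,0,0,0,0,-0.2],[0,0,0,0,0,0,0.1],[0,0,0,0,0,0,0.3],[0,0,0,0,0,0,0.5],[0,0,0,0,0,0,1],[0,0,0,0,0,0,1],[0,0,0,0,0,0,1],[0,0,0,0,0,0,1],[0,0,0,0,0,0,1],[0,0,0,0,0,0,1]]]' --force 12

```text
time_s: 5.35
position: [0.4705, 0.1716, 0.0828]
tcp_rot: [[-0.146, 0.989, 0.0], [0.989, 0.146, 0.0], [0.0, 0.0, -1.0]]
wrist_force: [-0.3, -1.1, -0.4]
gripper_width: 0.671
finger_force: 12.0
```

>>> play_rows --targets '[[[0,0,0,0,0,-0.003,1],[0,0,0,0,0,-0.008,1],[0,0,0,0,0,-0.014,1],[0,0,0,0,0,-0.022,1],[0,0,0,0,0,-0.032,1],[0,0,0,0,0,-0.042,1],[0,0,0,0,0,-0.052,1],[0,0,0,0,0,-0.058,1],[0,0,0,0,0,-0.06,1],[0,0,0,0,0,-0.06,1]]]'

```text
time_s: 6.6
position: [0.4704, 0.1715, 0.1427]
tcp_rot: [[-0.146, 0.989, -0.0], [0.989, 0.146, -0.0], [-0.0, -0.0, -1.0]]
wrist_force: [0.0, -0.5, -0.9]
gripper_width: 0.668
finger_force: 12.0
```

```bash
python3 -c "
from h import *
go(.447,-.0012,.1)
c=get_image('side')
cv2.imwrite('pics/s3.png',cv2.resize(c['image'][165:275,215:335,::-1],None,fx=5,fy=5,interpolation=cv2.INTER_CUBIC))
P=np.array([dep(c,u,v) for v in range(165,275) for u in range(225,305)]);n=np.hypot(P[:,0]-.471,P[:,1]-.171)<.04
Q=P[n&(P[:,2]>.1)&(P[:,2]<.17)];print('held z hist',np.histogram(Q[:,2],np.arange(.12,.165,.004)))
Q=P[n&(P[:,2]<.1)];print('stack z',np.histogram(Q[:,2],np.arange(.06,.1,.004)))"
```

```text
t 6.6 [0.4704 0.1715 0.1427] zdir [-3.e-04 -0.e+00 -1.e+00] yaw y 8.37 turn z -0.027196084845943602 shift [-0.1675 -0.0483  0.0427] 0.6683298942881488 11.999876454938203 [ 0.02961934 -0.47864223 -0.90334873]
held z hist (array([  0,   0,   0,   1,  44,  75,  89, 305,  27,  26,  29]), array([0.12 , 0.124, 0.128, 0.132, 0.136, 0.14 , 0.144, 0.148, 0.152,
       0.156, 0.16 , 0.164]))
stack z (array([ 46,  66,  44,  27, 158,  62,  60, 323,   1,   0]), array([0.06 , 0.064, 0.068, 0.072, 0.076, 0.08 , 0.084, 0.088, 0.092,
       0.096, 0.1  ]))
```

View pics/s3.png

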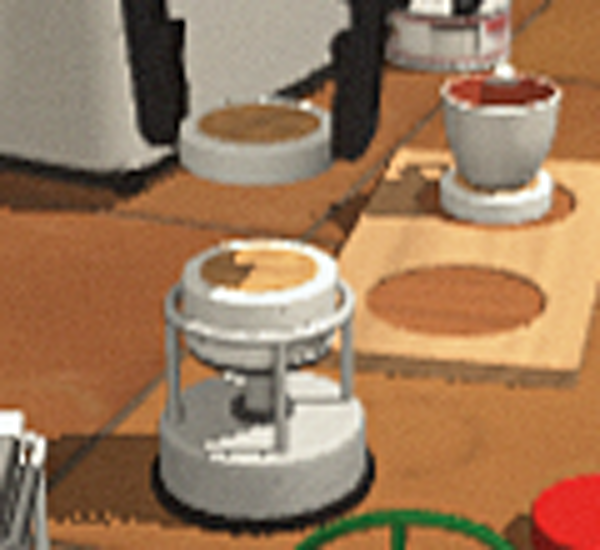

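One coaster is held level (crop 258,140), and the spring has lifted the next to the top (crop 260,270). I carry it over the recess.

>>> play_rows --targets '[[[0,0,0,-0.012,-0.003,0,1],[0,0,0,-0.035,-0.01,0,1],[0,0,0,-0.065,-0.019,0,1],[0,0,0,-0.095,-0.027,0,1],[0,0,0,-0.125,-0.036,0.005,1],[0,0,0,-0.15,-0.043,0.012,1],[0,0,0,-0.163,-0.047,0.022,1],[0,0,0,-0.1675,-0.048,0.033,1],[0,0,0,-0.1675,-0.048,0.042,1],[0,0,0,-0.1675,-0.048,0.042,1]]]'

```text
time_s: 7.9
position: [0.4471, -0.0005, 0.1]
tcp_rot: [[-0.146, 0.989, -0.002], [0.989, 0.146, 0.001], [0.001, -0.001, -1.0]]
wrist_force: [-0.4, -0.5, -0.1]
gripper_width: 0.669
finger_force: 12.0
```

```bash
python3 -c "
from h import *
go(.447,-.0012,.0145)
c=get_image('side')
P=np.array([dep(c,u,v) for v in range(130,275) for u in range(250,380)]);n=np.hypot(P[:,0]-.447,P[:,1]+.001)<.03
Q=P[n&(P[:,2]>.095)&(P[:,2]<.12)];q=Q[abs(Q[:,2]-.108)<.005]
print(len(q),cv2.minEnclosingCircle(q[:,:2].astype(np.float32)),np.linalg.lstsq(np.c_[q[:,:2]-[.447,-.001],np.ones(len(q))],q[:,2],rcond=None)[0])
cv2.imwrite('pics/s4.png',cv2.resize(c['image'][140:260,240:400,::-1],None,fx=5,fy=5,interpolation=cv2.INTER_CUBIC))"
```

```text
t 7.9 [ 0.4471 -0.0005  0.1   ] zdir [-1.6e-03  5.0e-04 -1.0e+00] yaw y 8.42 turn z 0.01764634611160787 shift [-0.0007 -0.0001  0.0855] 0.6693892987196866 11.999835188034922 [-0.43535104 -0.48809546 -0.05079271]
192 ((0.44696858525276184, -0.0008537033572793007), 0.029973188415169716) [ 0.00699217 -0.02198199  0.10707433]
```

View pics/s4.png

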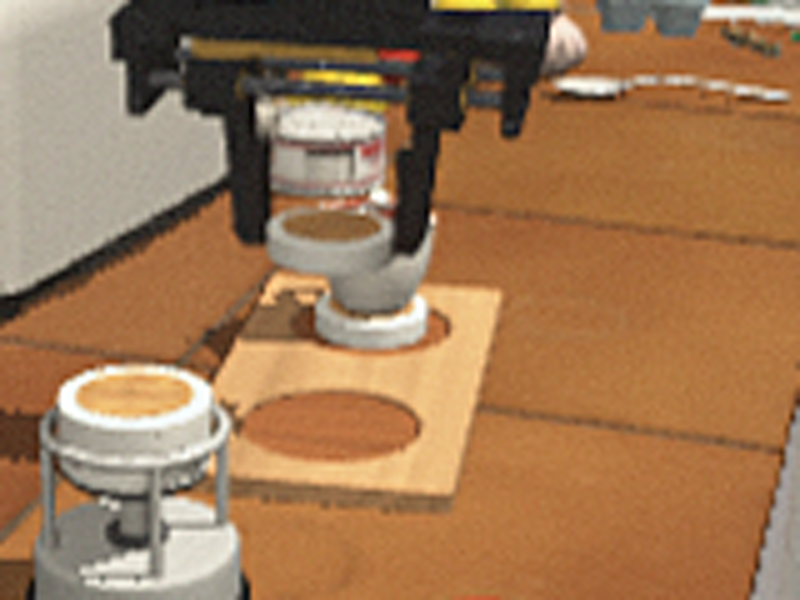

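The coaster hangs level (crop 330,230) above the recess line, clear of the cup. Now I lower it.

>>> play_rows --targets '[[[0,0,0,0,0,0.012,1],[0,0,0,0,0,0.026,1],[0,0,0,0,0,0.04,1],[0,0,0,0,0,0.053,1],[0,0,0,0,0,0.064,1],[0,0,0,0,0,0.073,1],[0,0,0,0,0,0.079,1],[0,0,0,0,0,0.083,1],[0,0,0,0,0,0.085,1],[0,0,0,0,0,0.085,1]]]'

```text
time_s: 9.2
position: [0.4475, -0.0012, 0.0158]
tcp_rot: [[-0.146, 0.989, 0.0], [0.989, 0.146, -0.0], [-0.0, 0.0, -1.0]]
wrist_force: [1.2, -0.0, -1.5]
gripper_width: 0.67
finger_force: 12.0
```

>>> play_rows --targets '[[[0,0,0,0,0,0.0003,1],[0,0,0,0,0,0.0006,1],[0,0,0,0,0,0.0009,1],[0,0,0,0,0,0.0012,1],[0,0,0,0,0,0.0014,1],[0,0,0,0,0,0.0016,1],[0,0,0,0,0,0.0018,1],[0,0,0,0,0,0.0018,1],[0,0,0,0,0,0.0018,1],[0,0,0,0,0,0.0018,1]]]'

```text
time_s: 10.45
position: [0.4474, -0.0012, 0.0139]
tcp_rot: [[-0.146, 0.989, 0.0], [0.989, 0.146, -0.0], [-0.0, 0.0, -1.0]]
wrist_force: [-0.0, -0.2, -1.2]
gripper_width: 0.67
finger_force: 12.0
```

>>> play_rows --targets '[[[0,0,0,0,0,0.0002,1],[0,0,0,0,0,0.0004,1],[0,0,0,0,0,0.0006,1],[0,0,0,0,0,0.0008,1],[0,0,0,0,0,0.001,1],[0,0,0,0,0,0.001,1],[0,0,0,0,0,0.001,1],[0,0,0,0,0,0.001,1],[0,0,0,0,0,0.001,1],[0,0,0,0,0,0.001,1]]]'

```text
time_s: 11.7
position: [0.4474, -0.0012, 0.013]
tcp_rot: [[-0.146, 0.989, -0.0], [0.989, 0.146, 0.0], [0.0, -0.0, -1.0]]
wrist_force: [-0.4, 1.3, -0.4]
gripper_width: 0.668
finger_force: 12.0
```

The coaster is within about 1 mm of the floor or touching it, so I release.

>>> play_rows --targets '[[[0,0,0,0,0,0,-0.4],[0,0,0,0,0,0,-0.5],[0,0,0,0,0,0,-0.6],[0,0,0,0,0,0,-0.7],[0,0,0,0,0,0,-0.8],[0,0,0,0,0,0,-0.8],[0,0,0,0,0,0,-0.8],[0,0,0,0,0,0,-0.8],[0,0,0,0,0,-0.003,-0.8],[0,0,0,0,0,-0.008,-0.8]]]'

```text
time_s: 12.95
position: [0.4474, -0.0012, 0.0212]
tcp_rot: [[-0.146, 0.989, -0.0], [0.989, 0.146, 0.0], [0.0, -0.0, -1.0]]
wrist_force: [0.2, -0.3, 0.4]
gripper_width: 0.897
finger_force: 0.0
```

>>> play_rows --targets '[[[0,0,0,0,0,-0.01,-0.8],[0,0,0,0,0,-0.025,-0.8],[0,0,0,0,0,-0.045,-0.8],[0,0,0,0,0,-0.07,-0.8],[0,0,0,0,0,-0.095,-0.8],[0,0,0,0,0,-0.12,-0.8],[0,0,0,0,0,-0.14,-0.8],[0,0,0,0,0,-0.15,-0.8],[0,0,0,0,0,-0.15,-0.8],[0,0,0,0,0,-0.15,-0.8]]]'

```text
time_s: 14.2
position: [0.447, -0.0011, 0.1703]
tcp_rot: [[-0.146, 0.989, -0.001], [0.989, 0.146, 0.0], [0.001, -0.001, -1.0]]
wrist_force: [-0.1, -0.4, -0.5]
gripper_width: 0.896
finger_force: 0.0
```

```bash
python3 -c "
from h import *
go(.447,-.0012,.15)
c=get_image('side')
P=np.array([dep(c,u,v) for v in range(180,275) for u in range(250,380)]);n=np.hypot(P[:,0]-.447,P[:,1]+.001)<.05
q=P[n&(abs(P[:,2]-.021)<.004)]
print(len(q),cv2.minEnclosingCircle(q[:,:2].astype(np.float32)),np.linalg.lstsq(np.c_[q[:,:2]-[.447,-.001],np.ones(len(q))],q[:,2],rcond=None)[0])
cv2.imwrite('pics/s5.png',cv2.resize(c['image'][140:260,240:400,::-1],None,fx=5,fy=5,interpolation=cv2.INTER_CUBIC))"
```

```text
t 14.2 [ 0.447  -0.0011  0.1703] zdir [-1.3e-03  3.0e-04 -1.0e+00] yaw y 8.37 turn z -0.027855909497734643 shift [-0.0001 -0.      0.0203] 0.8960761724355147 0.0 [-0.08827097 -0.38941722 -0.53431928]
221 ((0.4470576345920563, -0.0005705645889975131), 0.030092578381299973) [ 0.00547158 -0.01594785  0.01966502]
```

View pics/s5.png

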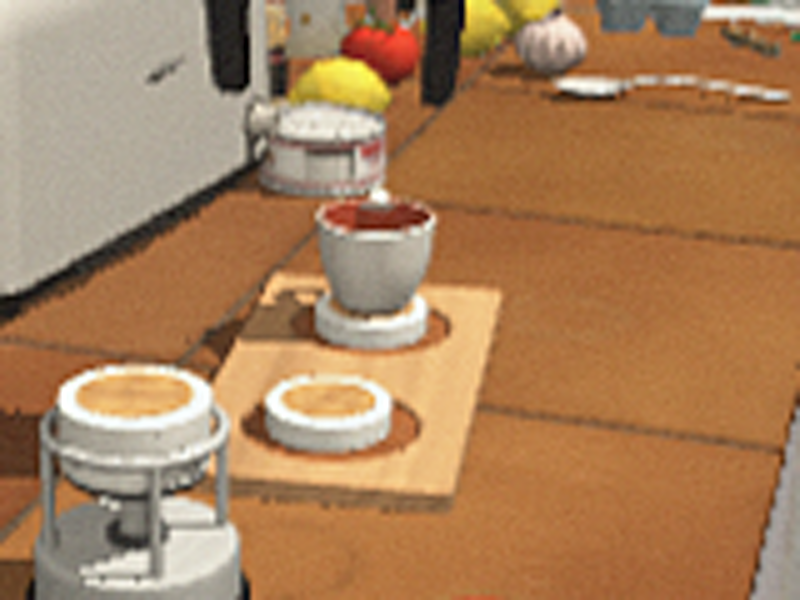

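The coaster lies flat and centred in the recess (crop 328,415). The cup is untouched at crop (375,255) and the lifted stack stands at crop (137,400). I hand in.

```bash
python3 -c "
from h import *
print(job_done())"
```

```text
the job is handed in; nothing more can be done
None
```

The job is handed in: the top round coaster lies flat and centred in the empty recess, the spring has lifted the next coaster into place, and the cup is where it stood; the hand-in returned no verdict.

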